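# Draw the half-moon key so the bearing can come off the shaft

## Robot

A 6-joint arm with a two-finger parallel gripper is mounted at the origin on a cart in front of the work surface, level with it; the furniture and walls round the work are solid. World frame = base frame: x ahead of the robot, y to its left, z up, the work surface at z = 0. Lengths are in m, angles in rad, forces in N, time in s.
With the tool pointing down it reaches from about 0.25 to 0.725 m from the base axis. Payload 4 kg.
Tool frame: the origin (TCP) lies at the very end of the fingers, on their centre line; the grasp point (between the pads) lies 19 mm behind it (bot.pinch_z is the distance from the TCP to the grasp point, in m); z points along the fingers, x is the direction in which the jaws open and shut, and the axes are right-handed (so a half turn about z gives the same grasp; the last joint's range is limited). The gripper opens to 85 mm and grips with 20 to 120 N. Pads are 22 mm wide; open, the fingers measure 114 mm over their backs; the gripper's body (76 mm by 85 mm) begins 54 mm behind the grasp point. The pads swing forward as they close: fully open they stand 13 mm farther back than shut.
Start: joints at [-1.149, 0.241, 0.005, 1.335, 0, 1.571], TCP at [0.205, -0.456, 0.231] pointing down, gripper open.
Joint ranges: [-2.72, 2.72], [-1.05, 1.87], [-1.09, 1.28], [-1.99, 2.15], [-1.42, 1.44], [-3.14, 3.14]. Speed limits (rad/s): [2.79, 2.79, 3.14, 3.14, 3.14, 3.14].

## Interface

Orientations are given as a unit quaternion [x, y, z, w].
In Python, from workcell import bot gives the robot as it stands. The module is installed in compiled form; this text tells all that it offers.
- The arm moves only by the shell command python3 -m inch 'ROWS'. ROWS is JSON, a list of rows, each a list of 7 numbers: the shift along the tool's x, y, z scaled (see below), then the turn, a rotation vector about the tool's x, y, z scaled (see below), then the gripper command: -1 is fully open, 1 is shut, values between are in proportion. In form: [[x, y, z, wx, wy, wz, gripper], ...]. A call has exactly 8 rows; each row shifts and turns the commanded pose from where the row before left it, along the tool's axes as they then stand; what a row does not reach is not made up. The controller multiplies each number of a shift by 2.5 cm and each number of a turn by 180 degrees. A row lasts 1/10 s, in which the tool goes at most 50 mm and 8.59 degrees, less where a joint would pass 70% of its speed; a pose out of reach is approached as far as the arm can. A call with a number of a shift or a turn outside -1 to 1 is refused whole. A call with a gripper value outside its range is refused whole. The fingers move at their own pace and stop on an object; the grip force is fixed at half the most. Time passes only in rows, so rows that do not move let the fingers close, or fill a call up. It gives the time, the measured TCP pose, the force and the opening at its end, in the units of the state.
- bot.get_obs(): the state, without advancing time (a new reading comes with each control period).
- bot.camera(name): name is "scene" or "side" or "wrist"; returns (picture, depth): 420x560x3 uint8, blue, green, red; 420x560 float32, m along the optical axis (not along the pixel's ray), 0 where there is no reading.
- bot.get_calibration(name): a dict with "vfov" (degrees; the focal length in pixels is half the picture's height over the tangent of half this angle, whatever the lens; pixels are square), "cx", "cy" (the principal point, pixels), "R" (3x3) and "t" (3): a world point X has camera coordinates R X + t. Camera axes: x right, y down, z forward; pixel columns grow to the right and rows downward; lengths in m; the calibration is good to about 2 mm. The wrist camera is an equidistant fisheye: a pixel r from the principal point sees the ray r / f radians off the axis. A picture is of the moment at which its call begins: read the wrist's pose just before it. get_calibration takes no time and is no camera call; for the wrist camera it gives the pose at the moment of the call.
- bot.job_done(): hands the job in, once; it reports no verdict.
The state is a dict: "clock": time; "joint_pos": joint angles; "joint_vel": joint speeds; "tau": joint torques, N m; "eef_pos": TCP position; "tool_rot": TCP orientation; "ft_force": force on the tool from outside, world axes, zero at the start; "ft_torque": the same for the moment, N m; "grip_width": finger opening in m.
Only numpy, scipy, OpenCV 4.12 (cv2) and the standard library are available. Lean on these libraries where they do the work, as an engineer would, in place of code of your own. Each camera call takes 0.05 s, during which the arm holds its last target.

## Task

The tight half-moon key in the top of the drive shaft stops the bearing from coming off. Press one end of the key down until its other end stands up and the key stays cocked by itself, then take it by the raised end, draw it out and put it in the flat metal tray. Then push the bearing along the shaft, over the empty slot, onto the plain free end beyond it, leaving it wholly on the shaft; leave the tools and the tin lying on the bench where they are.

Things in the scene. Friction and masses are not known exactly. Their poses are not given: they have to be found in the camera images.
- shaft_stand: Steel shaft, 64 mm diameter, lying level in two grey vee blocks, all fixed. Origin on the bench top straight below the middle of the key's slot; y along the shaft towards the vee blocks, z up, x across. Shaft axis 80 mm above the bench, its top line (crown) 112 mm. On the -y side the shaft overhangs, plain and free, to its end at y = -126 mm.
- block_near (a point): Top middle of the vee block nearer the slot, at y = 155 mm of the stand, 75 mm above the bench. The blocks are 104 mm (x) by 40 mm (y); the other stands 80 mm farther along y. Each has a round-bar stirrup with a clamp screw arching over the shaft, 165 mm high, reaching 12 mm along the shaft to either side of the block's middle.
- keyseat (a point): Middle of the key's slot on the crown of the shaft; axes as the stand's. The slot is cut in the crown along the shaft: 13 mm wide, 84 mm long at the crown (y = -42 to +42 mm), 27 mm deep in the middle; its floor is an arc of 46 mm radius centred 19 mm above the crown.
- free_end (a point): Middle of the flat face at the shaft's free end, on the shaft axis (y = -126 mm of the stand).
- key: Half-moon steel key: plate 12 mm thick, straight top edge 87 mm long, lower edge an arc of 45.6 mm radius, 32 mm high, 0.15 to 0.25 kg. Origin at the lowest point of the arc, mid length and thickness; y along the top edge, z up (top edge at z = 32 mm), x through the thickness. It starts level in the slot, top edge 6 mm above the crown, its y axis along the stand's y.
- key_top (a point): Middle of the key's top edge; moves with the key, same axes. Tight fit: the slot squeezes the key, moving it takes 10 to 25 N, it stays at any angle it is left at and runs free once risen 20 mm. Press on the last 10 mm of an end: it turns along the curved floor, that end sinks (and moves inwards a third as much), the other rises. Sunk to crown level it leaves the other 12 to 16 mm proud.
- bearing (a joint): How far the bearing has been slid from its innermost place towards the free end (m, 0 to 0.21): its middle is at y = 85 mm minus this value on the stand. Starts at 0 to 0.012; the key stops it at about 0.03. Slides with some 3 N of drag and stays where left. From 0.138 to 0.200 it is wholly on the plain end, past the slot and not over the shaft's end.
- bearing_mid (a point): Centre of the ball bearing, a steel ring on the shaft, on the shaft axis: outside diameter 104 mm, bore 64 mm, 22 mm wide along the shaft; its top stands 20 mm above the crown. It only slides along the shaft. Axes as the stand's.
- parts_tray: Flat open bare-metal tray, right of the shaft's free end and nearer the robot, 160 mm (x) by 130 mm (y), 24 mm high, walls and floor 3 mm, fixed to the bench. Origin under its middle on the bench top, z up.
- mallet: Turned wooden mallet, 204 mm long and 78 mm thick, lying on the bench behind the tray. Leave it. Origin under its middle.
- wax_tin: Round tin of wax, 66 mm across and 28 mm high, on the bench in front of the shaft. Leave it. Origin under its middle.
- try_square: Try square with a wooden stock, 168 by 100 mm, lying flat at the right. Leave it. Origin under its middle.
- lamp_shade (a point): Lowest point of the work lamp's round shade, about 0.2 m across, which hangs at the right above the bench and is fixed; its arm leads from its top away to the left and back, 0.6 m and more above the bench. Keep the arm clear of it: pass below, or close to the robot's base.

How it is judged:
By the outcome, as a careful person would: the job done as asked, in the order asked, and still so for the second after the job is handed in, with the robot touching nothing.
It also fails if it takes over 53 s, if anything falls off the work surface, if the arm or the gripper's body presses on something with over 40 N, if the wrist force passes 120 N, or if a joint passes its speed limit or range.

## Working session

There is one attempt and no reset: what is moved stays moved. The work goes in short steps, Python scripts to look and compute and a shell command to move; the robot and the scene stay as the last step left them, time stands still between calls to the robot, and variables do not carry over. Pictures are saved under pics/ and viewed, and the job is handed in when it is done.

```bash
mkdir -p pics
cat > h.py <<'E'
import numpy as np, cv2
from workcell import bot
def snap(n,f):
    c=bot.get_calibration(n); p,d=bot.camera(n); cv2.imwrite('pics/'+f+'.png',p); np.savez('pics/'+f+'.npz',p=p,d=d,**{k:np.array(v) for k,v in c.items()}); return p,d,c
def load(f):
    z=np.load('pics/'+f+'.npz'); return z['p'],z['d'],{k:z[k] for k in('vfov','cx','cy','R','t')}
def ray(c,u,v,fish=False):
    f=210/np.tan(np.radians(float(c['vfov']))/2); x=(u-c['cx']);y=(v-c['cy'])
    if fish:
        r=np.hypot(x,y);th=r/f; d=np.array([np.sin(th)*x/max(r,1e-9),np.sin(th)*y/max(r,1e-9),np.cos(th)])
    else: d=np.array([x/f,y/f,1.])
    R=np.array(c['R']);return -R.T@np.array(c['t']), R.T@d
def onz(c,u,v,z,fish=False):
    o,d=ray(c,u,v,fish); return o+d*(z-o[2])/d[2]
def cloud(d,c):
    f=210/np.tan(np.radians(float(c['vfov']))/2); v,u=np.mgrid[:420,:560]
    P=np.stack([(u-c['cx'])/f*d,(v-c['cy'])/f*d,d],-1)
    return (P-np.array(c['t']))@np.array(c['R'])
E
python3 - <<'E'
from h import *
o=bot.get_obs()
for k in o: print(k,np.round(o[k],3))
for n in('scene','side','wrist'):
    p,d,c=snap(n,n+'0'); print(n,c)
E
```

```text
clock 0.0
joint_pos [-1.149  0.241  0.004  1.335 -0.     1.571]
joint_vel [-0.002 -0.    -0.    -0.    -0.    -0.001]
tau [-0.0000e+00 -3.7231e+01  2.5241e+01  1.7000e-02 -0.0000e+00 -0.0000e+00]
eef_pos [ 0.204 -0.456  0.23 ]
tool_rot [ 0.839 -0.543 -0.001 -0.001]
ft_force [0.725 0.153 0.167]
ft_torque [0.016 0.043 0.008]
grip_width 0.085
scene {'vfov': 45.60652011152382, 'cx': 274.1410967099003, 'cy': 203.72536727639746, 'R': array([[-0.84906827, -0.52811524,  0.01331754],
       [-0.44728713,  0.70524747, -0.55005475],
       [ 0.28110013, -0.4729908 , -0.8350224 ]]), 't': array([0.43846763, 0.4556243 , 1.61057479])}
side {'vfov': 52.034119195964394, 'cx': 291.63535029521597, 'cy': 212.63140223445433, 'R': array([[ 0.31227208,  0.94991464, -0.01217881],
       [ 0.5755072 , -0.19935912, -0.79312508],
       [-0.75582909,  0.24066182, -0.60893701]]), 't': array([-0.10033738, -0.09949684,  1.92332209])}
wrist {'vfov': 65.70646984690485, 'cx': 280.4795758523907, 'cy': 209.65595376913163, 'R': array([[ 0.40917883, -0.91245258, -0.00172533],
       [-0.88091811, -0.39552898,  0.2598848 ],
       [-0.23781498, -0.10481948, -0.96563809]]), 't': array([-0.49924336, -0.03369591,  0.37891768])}
```

View pics/scene0.png

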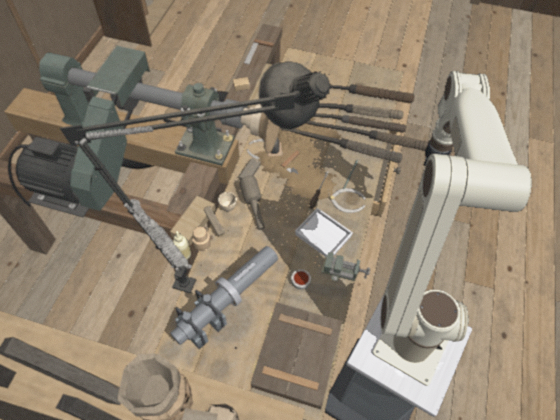

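View pics/side0.png

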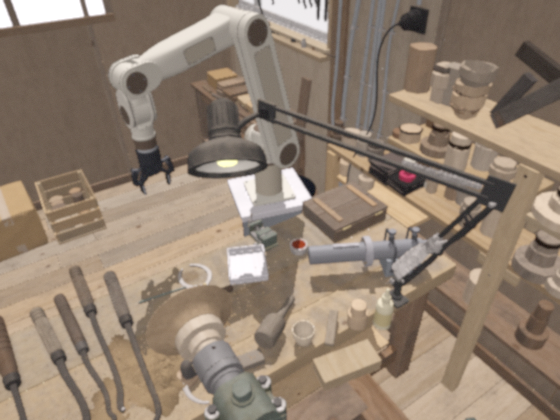

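View pics/wrist0.png

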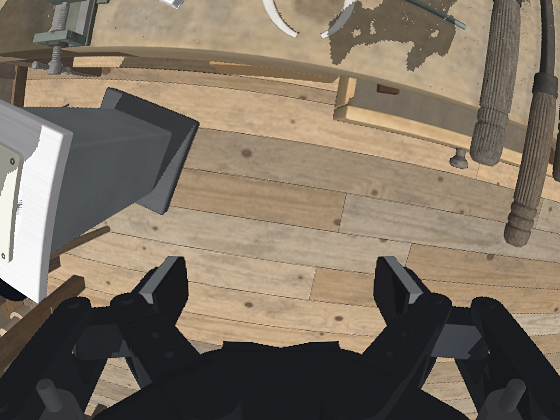

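The scene view shows the shaft from its free end at about (272,258) to the vee blocks at about (185,325), with the bearing near (229,290). The tray is at (324,232), the tin at (301,279) and the lamp at (290,95). Next I measure.

Run:
```python
from h import *
for f,(x0,y0,x1,y1) in (('scene0',(160,205,370,355)),('side0',(210,205,430,305))):
    p,d,c=load(f); im=cv2.resize(p[y0:y1,x0:x1],None,fx=3.6,fy=3.6,interpolation=cv2.INTER_CUBIC); cv2.imwrite('pics/'+f+'_crop.png',im)
    P=cloud(d,c)
    # shaft crown points: z 0.10..0.118
    m=(P[...,2]>0.104)&(P[...,2]<0.122)&(d>0)
    m[:y0]=0;m[y1:]=0;m[:,:x0]=0;m[:,x1:]=0
    Q=P[m]; print(f,len(Q),Q.min(0),Q.max(0))
    mu=np.median(Q,0);print(mu)
    vv,uu=np.nonzero(m); cv2.imwrite('pics/'+f+'_m.png',cv2.resize((m*255).astype(np.uint8)[y0:y1,x0:x1],None,fx=3.6,fy=3.6))
```

```text
scene0 1538 [ 0.50773585 -0.00994907  0.10402523] [0.83684557 0.40007905 0.12199258]
[0.57842237 0.19879778 0.11033482]
side0 1086 [ 0.51958624 -0.01228823  0.1040163 ] [0.83308508 0.38753072 0.12199664]
[0.58752855 0.16883693 0.11091231]
```

View pics/scene0_crop.png

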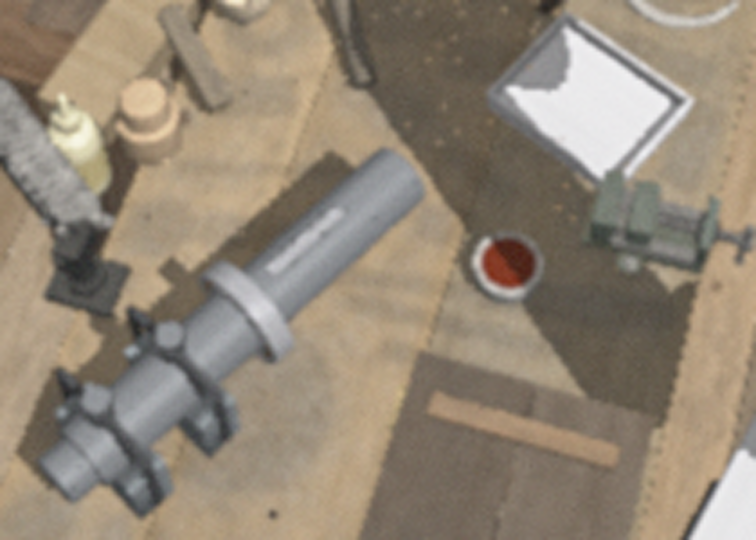

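View pics/side0_crop.png

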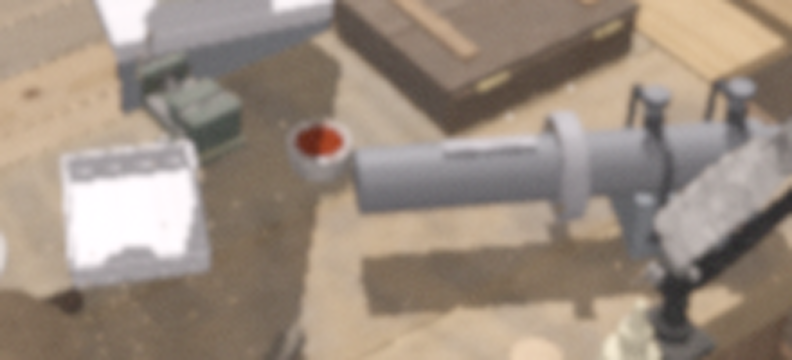

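View pics/scene0_m.png

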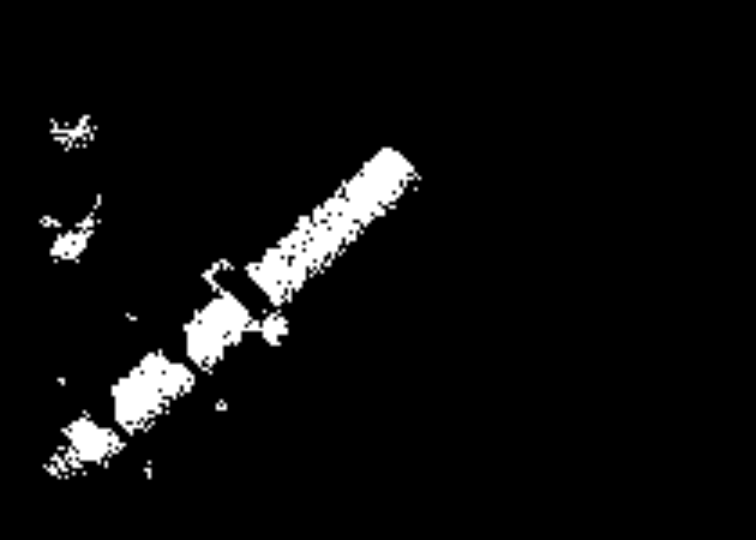

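```bash
cat >> h.py <<'E'
from scipy.optimize import least_squares
def fitcyl(Q):
    # axis at z=.08: point (a,0..), heading th
    def res(q):
        n=np.array([-np.sin(q[0]),np.cos(q[0])]); e=Q[:,:2]@n-q[1]
        return np.hypot(e,Q[:,2]-.08-q[2])-.032
    d0=Q[:,:2]-Q[:,:2].mean(0); w=np.linalg.svd(d0,full_matrices=False)[2][0]; th=np.arctan2(w[1],w[0]); n=np.array([-w[1],w[0]])
    return least_squares(res,[th,n@Q[:,:2].mean(0),0],loss='soft_l1',f_scale=.002).x
E
python3 - <<'E'
from h import *
for f in('scene0','side0'):
    p,d,c=load(f);P=cloud(d,c)
    m=(d>0)&(P[...,2]>.09)&(P[...,2]<.116)
    roi=np.zeros(m.shape,np.uint8)
    if f=='scene0': poly=(np.array([[245,275],[385,140],[430,190],[285,310]])/3.6+[160,205])
    else: poly=(np.array([[350,130],[545,115],[545,215],[350,215]])/3.6+[210,205])
    cv2.fillPoly(roi,[poly.astype(np.int32)],1); Q=P[m&(roi>0)]
    x=fitcyl(Q); w=np.array([np.cos(x[0]),np.sin(x[0])]); s=Q[:,:2]@w
    print(f,len(Q),np.degrees(x[0]),x[1:],np.percentile(s,[0,.5,2,98,99.5,100]))
    n=np.array([-w[1],w[0]])
    top=Q[np.abs(Q[:,:2]@n-x[1])<.004]
    print(' topz vs s',[(round(a,3),round(float(np.median(top[np.abs(top[:,:2]@w-a)<.006][:,2])),4)) for a in np.arange(s.min()+.01,s.max(),.012) if (np.abs(top[:,:2]@w-a)<.006).any()])
    # bright key
    g=cv2.cvtColor(p,cv2.COLOR_BGR2GRAY); k=(g>165)&(roi>0)
    nn,l,st,_=cv2.connectedComponentsWithStats(k.astype(np.uint8)); i=1+np.argmax(st[1:,4]); v,u=np.nonzero(l==i)
    K=np.array([onz(c,a,b,.118) for a,b in zip(u,v)])[:,:2]; sk=K@w; ek=K@n-x[1]
    print(' key px',st[i],'s',np.percentile(sk,[0,2,50,98,100]),'e',np.percentile(ek,[2,50,98]))
    mid=(sk.min()+sk.max())/2; print(' key mid',w*mid+n*(x[1]+np.median(ek)),'axis pt',w*mid+n*x[1])
    # bearing: pts z>.122
    B=P[(d>0)&(P[...,2]>.122)&(P[...,2]<.136)]; e=B[:,:2]@n-x[1]; sb=B[:,:2]@w; B=(np.abs(e)<.02)&(np.abs(sb-mid)<.115); print(' bearing s',np.percentile(sb[B],[2,50,98]),B.sum())
    for nm,u,v,z in(('tray',324,232,0.003),('tin',301,279,.028)) if f=='scene0' else (('tray',247,264,.003),('tin',299,244,.028)): print(nm,onz(c,u,v,z), P[v,u])
    L=P[(d>0)&(P[...,2]>.3)&(P[...,2]<.62)];
    if f=='scene0': r=P[60:130,255:325].reshape(-1,3);
    else: r=P[100:178,185:268].reshape(-1,3)
    r=r[(r[:,2]>.25)&(r[:,2]<.75)]; print('lamp',r.min(0),r.max(0),np.median(r,0))
E
```

```text
scene0 774 77.24662291173624 [-0.52259998  0.00097587] [0.10961731 0.11103691 0.11266855 0.28758885 0.29024626 0.29182444]
 topz vs s [(np.float64(0.12), 0.113), (np.float64(0.132), 0.1132), (np.float64(0.144), 0.1133), (np.float64(0.156), 0.1124), (np.float64(0.168), 0.1115), (np.float64(0.18), 0.114), (np.float64(0.192), 0.1157), (np.float64(0.204), 0.1141), (np.float64(0.216), 0.1158), (np.float64(0.228), 0.1143), (np.float64(0.24), 0.1148), (np.float64(0.252), 0.1124), (np.float64(0.264), 0.1118), (np.float64(0.276), 0.1123), (np.float64(0.288), 0.1109)]
 key px [234 263  21  18  83] s [0.19089506 0.19334334 0.23609635 0.27449853 0.27598619] e [-0.00496318  0.00020869  0.00567491]
 key mid [0.56103671 0.11236104] axis pt [0.56124025 0.11231497]
 bearing s [0.2080952  0.30533284 0.31884731] 94
tray [ 0.43712277 -0.21921645  0.003     ] [ 0.43700196 -0.2188733   0.00361091]
tin [ 0.40945276 -0.00069513  0.028     ] [ 0.40947587 -0.00074947  0.02787385]
lamp [ 0.51340756 -0.43050024  0.25000904] [ 0.85657415 -0.09158263  0.68411722] [ 0.60477225 -0.21917318  0.61999025]
side0 659 -1
[... 418 characters left out ...]
0.1123), (np.float64(-0.16), 0.1135), (np.float64(-0.148), 0.1133), (np.float64(-0.136), 0.1128), (np.float64(-0.124), 0.1135), (np.float64(-0.112), 0.1146)]
 key px [307 236  55  15 417] s [-0.29767735 -0.28818123 -0.1827435  -0.1118827  -0.10643325] e [-0.03431585 -0.00631779  0.01722873]
 key mid [0.54712939 0.08254229] axis pt [0.55328923 0.08113842]
 bearing s [-0.31664586 -0.30724007 -0.23226122] 45
tray [ 0.42769238 -0.20411906  0.003     ] [ 0.42680055 -0.20397242  0.00212942]
tin [ 0.41302333 -0.00106806  0.028     ] [ 4.10895720e-01 -3.40197136e-04  2.59971643e-02]
lamp [-0.0780609  -0.35840029  0.25009719] [ 0.71738889 -0.02634349  0.68070202] [ 0.59884377 -0.2450487   0.61098384]
```

```bash
cat >> h.py <<'E'
from scipy.spatial.transform import Rotation as Rn
U=np.array([np.cos(np.radians(77.2)),np.sin(np.radians(77.2))]);N=np.array([U[1],-U[0]]) # stand y, stand x
O=np.array([.561,.1136])
def st(x,y): return O+N*x+U*y
def plan(target,heading,o=None):
    """remaining shift in present tool axes /25mm and turn about tool z /180deg"""
    o=o or bot.get_obs(); R=Rn.from_quat(o['tool_rot']); d=np.array(target)-o['eef_pos']
    h=np.degrees(np.arctan2(R.as_matrix()[1,0],R.as_matrix()[0,0])); dh=(heading-h+180)%360-180
    print('tool units',np.round(R.inv().apply(d)/.025,2),'turn',round(-dh/180,4),'head',round(h,1))
def path(target,heading,n,o=None):
    o=o or bot.get_obs(); h=Rn.from_quat(o['tool_rot']).as_matrix(); h=np.arctan2(h[1,0],h[0,0]); p=np.array(o['eef_pos']); d=(np.array(target)-p)/n
    dh=(np.radians(heading)-h+np.pi)%(2*np.pi)-np.pi
    for i in range(n):
        R=np.array([[np.cos(h),np.sin(h),0],[np.sin(h),-np.cos(h),0],[0,0,-1]]); s=np.clip(dh,-.147,.147)
        print(np.round(R.T@d/.025,2).tolist(),round(-s/np.pi,4)); h+=s; dh-=s
E
python3 - <<'E'
from h import *
for f,b in(('scene0',(258,60,328,130)),('side0',(185,95,270,180))):
    p,d,c=load(f);P=cloud(d,c)[b[1]:b[3],b[0]:b[2]].reshape(-1,3); g=p[b[1]:b[3],b[0]:b[2]].reshape(-1,3).max(1)
    q=P[(P[:,2]>.3)&(P[:,2]<.9)&(P[:,0]>.35)&(P[:,0]<.9)]; print(np.percentile(q,[1,5,50,95,99],axis=0).round(3), len(q))
print('view',st(0,-20))
path([*st(0,-.03),.231],-12.8,24)
E
```

```text
[[ 0.516 -0.324  0.505]
 [ 0.53  -0.295  0.524]
 [ 0.6   -0.219  0.622]
 [ 0.688 -0.126  0.673]
 [ 0.708 -0.104  0.679]] 3587
[[ 0.547 -0.351  0.482]
 [ 0.563 -0.336  0.491]
 [ 0.606 -0.253  0.617]
 [ 0.704 -0.161  0.669]
 [ 0.712 -0.144  0.677]] 4319
view [ -3.86996995 -19.38938709]
[-0.58, -0.9, -0.0] -0.0468
[-0.44, -0.98, -0.0] -0.0468
[-0.3, -1.03, -0.0] -0.0468
[-0.14, -1.06, -0.0] -0.0468
[0.01, -1.07, -0.0] -0.0468
[0.17, -1.06, -0.0] -0.0468
[0.32, -1.02, -0.0] -0.0139
[0.37, -1.01, -0.0] -0.0
[0.37, -1.01, -0.0] -0.0
[0.37, -1.01, -0.0] -0.0
[0.37, -1.01, -0.0] -0.0
[0.37, -1.01, -0.0] -0.0
[0.37, -1.01, -0.0] -0.0
[0.37, -1.01, -0.0] -0.0
[0.37, -1.01, -0.0] -0.0
[0.37, -1.01, -0.0] -0.0
[0.37, -1.01, -0.0] -0.0
[0.37, -1.01, -0.0] -0.0
[0.37, -1.01, -0.0] -0.0
[0.37, -1.01, -0.0] -0.0
[0.37, -1.01, -0.0] -0.0
[0.37, -1.01, -0.0] -0.0
[0.37, -1.01, -0.0] -0.0
[0.37, -1.01, -0.0] -0.0
```

```bash
python3 -m inch '[[-0.58,-0.9,0,0,0,-0.0468,1],[-0.44,-0.98,0,0,0,-0.0468,1],[-0.3,-1,0,0,0,-0.0468,1],[-0.14,-1,0,0,0,-0.0468,1],[0,-1,0,0,0,-0.0468,1],[0.17,-1,0,0,0,-0.0468,1],[0.32,-1,0,0,0,-0.0139,1],[0.37,-1,0,0,0,0,1]]'
```

```text
clock: 0.95
eef_pos: [0.3179, -0.2802, 0.2311]
tool_rot: [0.994, -0.111, -0.0, -0.0]
ft_force: [0.3, -1.0, 0.6]
grip_width: -0.0
```

```bash
python3 -m inch '[[0.37,-1,0,0,0,0,1],[0.37,-1,0,0,0,0,1],[0.37,-1,0,0,0,0,1],[0.37,-1,0,0,0,0,1],[0.37,-1,0,0,0,0,1],[0.37,-1,0,0,0,0,1],[0.37,-1,0,0,0,0,1],[0.37,-1,0,0,0,0,1]]'; python3 -c "
from h import *
plan([*st(0,-.03),.231],-12.8)"
```

```text
clock: 1.75
eef_pos: [0.4344, -0.1015, 0.2311]
tool_rot: [0.994, -0.111, -0.0, 0.0]
ft_force: [0.4, 0.1, 0.1]
grip_width: 0.0001
tool units [ 3.04 -8.31  0.  ] turn 0.0001 head -12.8
```

```bash
python3 -m inch '[[0.37,-1,0,0,0,0,1],[0.37,-1,0,0,0,0,1],[0.37,-1,0,0,0,0,1],[0.37,-1,0,0,0,0,1],[0.37,-1,0,0,0,0,1],[0.37,-1,0,0,0,0,1],[0.37,-1,0,0,0,0,1],[0.37,-0.8,0,0,0,0,1]]'; python3 -c "
from h import *
o=bot.get_obs();print(o['eef_pos'],o['ft_force'])
plan([*st(0,-.048),.231],-12.8)
snap('wrist','w1');print(bot.get_obs()['eef_pos'])"
```

```text
clock: 2.55
eef_pos: [0.5497, 0.0726, 0.2308]
tool_rot: [0.994, -0.111, -0.0, 0.0]
ft_force: [0.2, 0.5, 0.5]
grip_width: -0.0002
[0.54972852 0.07255056 0.23083362] [0.16266886 0.5035261  0.54098469]
tool units [ 0.08  0.22 -0.01] turn 0.0004 head -12.7
[0.55163019 0.07490767 0.23048092]
```

View pics/w1.png

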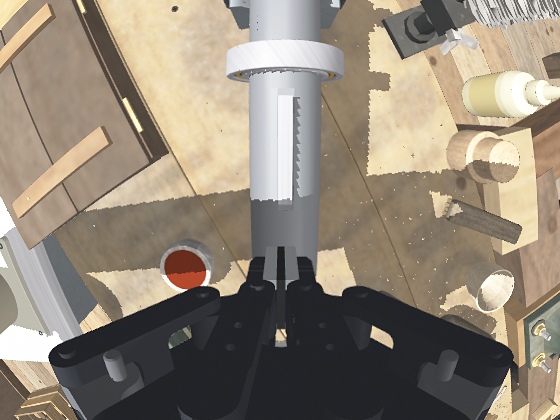

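The wrist view shows the key as the bright strip from about (286,95) to (286,205), and the bearing at rows 40–78. I cast those pixels at the key's known heights.

Run:
```python
from h import *
p,d,c=load('w1'); 
cv2.imwrite('pics/w1c.png',cv2.resize(p[30:280,230:340],None,fx=2.4,fy=2.4,interpolation=cv2.INTER_CUBIC))
g=cv2.cvtColor(p,cv2.COLOR_BGR2GRAY)
for r in (110,130,150,170,190): 
    k=np.nonzero(g[r,265:310]>225)[0]+265; k=k if len(k) else [0]
    W=[onz(c,k[0]-.5,r,.118,1),onz(c,k[-1]+.5,r,.118,1)]
    print(r,k[0],k[-1],[((w[:2]-O)@N*1e3).round(1) for w in W],((W[0][:2]-O)@U*1e3).round(1))
print(g[88:104,285], g[194:214,285])
for v in (94,95,96,203,207): w=onz(c,286,v,.118,1);print(v,((w[:2]-O)@U*1e3).round(1))
for v in (40,78): w=onz(c,286,v,.132,1);print('bearing',v,((w[:2]-O)@U*1e3).round(1))
```

```text
110 269 292 [np.float64(-11.1), np.float64(7.5)] 34.2
130 270 292 [np.float64(-10.3), np.float64(7.6)] 18.4
150 270 291 [np.float64(-10.4), np.float64(6.9)] 2.6
170 270 291 [np.float64(-10.5), np.float64(7.0)] -13.3
190 271 291 [np.float64(-9.8), np.float64(7.1)] -29.6
[217 216 216 217 217 216 214 239 247 246 246 246 246 246 246 246] [243 243 243 244 250 172 148 149 150 152 136 119 117 117 117 118 109 116
 119 117]
94 46.8
95 46.0
96 45.2
203 -40.3
207 -43.7
bearing 40 87.1
bearing 78 57.6
```

View pics/w1c.png

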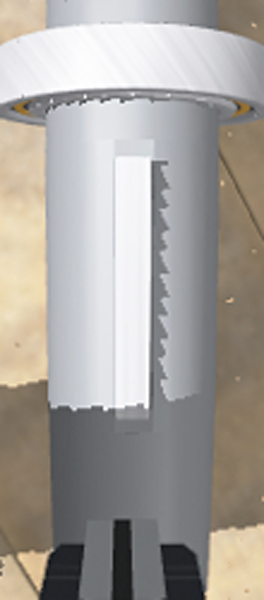

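Run:
```python
from h import *
print(bot.get_obs()['eef_pos'])
p,d,c=snap('wrist','w2'); g=cv2.cvtColor(p,cv2.COLOR_BGR2GRAY)
cv2.imwrite('pics/w2c.png',cv2.resize(p[80:230,250:325],None,fx=4,fy=4,interpolation=cv2.INTER_NEAREST))
print(g[130,265:310]);print(g[170,265:310]);print(g[88:104,285], g[190:216,285])
plan([*st(0,-.048),.231],-12.8)
```

```text
[0.55163019 0.07490767 0.23048092]
[219 221 224 228 231 232 232 233 233 232 218 235 246 247 246 245 244 244
 244 245 243 241 242 245 248 247 116 113 124 123 125 156 190 183 177 173
 170 167 165 161 159 156 150 146 142]
[217 220 222 224 229 230 229 230 229 228 228 228 248 245 243 241 241 243
 243 242 241 238 239 242 247 216 104 125 126 126 128 159 189 183 178 174
 170 168 164 161 157 155 150 144 140]
[212 211 211 212 216 216 216 216 215 214 220 240 247 246 246 245] [239 239 239 239 240 239 239 239 239 240 240 245 164 143 147 146 146 147
 121 117 117 117 117 118 118 119]
tool units [ 0.05  0.25 -0.03] turn 0.001 head -12.6
```

View pics/w2c.png

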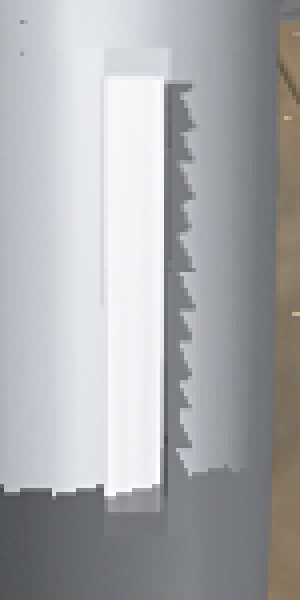

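Run:
```python
from h import *
p,d,c=load('w2')
for u,v in((276.3,99),(291.2,99),(276,208),(290.5,208),(283.7,99),(283.5,208)):
    w=onz(c,u-.5,v-.5,.118,1);print(u,v,w.round(4),((w[:2]-O)@N*1e3).round(1),((w[:2]-O)@U*1e3).round(1))
for v in (92,214): w=onz(c,284,v-.5,.112,1);print('slot',v,((w[:2]-O)@U*1e3).round(1))
P,D,C=load('scene0')
```

```text
276.3 99 [0.5672 0.1596 0.118 ] -4.1 46.2
291.2 99 [0.5785 0.1571 0.118 ] 7.4 46.3
276 208 [0.5477 0.0745 0.118 ] -4.3 -41.1
290.5 208 [0.5592 0.0719 0.118 ] 7.5 -41.0
283.7 99 [0.5728 0.1583 0.118 ] 1.6 46.2
283.5 208 [0.5537 0.0732 0.118 ] 1.8 -41.0
slot 92 52.4
slot 214 -47.8
```

```bash
sed -i 's/^O=.*/O=np.array([.561,.1136]);O=O+.0014*N+.002*U/' h.py; python3 -c "
from h import *
plan([*st(0,-.048),.126],-12.8)"
```

```text
tool units [0.11 0.17 4.17] turn 0.001 head -12.6
```

```bash
python3 -m inch '[[0.11,0.17,0.6,0,0,0,1],[0,0,0.7,0,0,0,1],[0,0,0.7,0,0,0,1],[0,0,0.7,0,0,0,1],[0,0,0.6,0,0,0,1],[0,0,0.5,0,0,0,1],[0,0,0.36,0,0,0,1],[0,0,0,0,0,0,1]]'; python3 -c "
from h import *
plan([*st(0,-.048),.112],-12.8)
p,d,c=snap('wrist','w3'); cv2.imwrite('pics/w3c.png',cv2.resize(p[50:300,180:380],None,fx=2.4,fy=2.4))"
```

```text
clock: 3.45
eef_pos: [0.55, 0.066, 0.1259]
tool_rot: [0.994, -0.112, -0.001, 0.0]
ft_force: [-0.1, 0.0, -0.6]
grip_width: -0.0001
tool units [ 0.06 -0.11  0.56] turn -0.0 head -12.8
```

View pics/w3c.png

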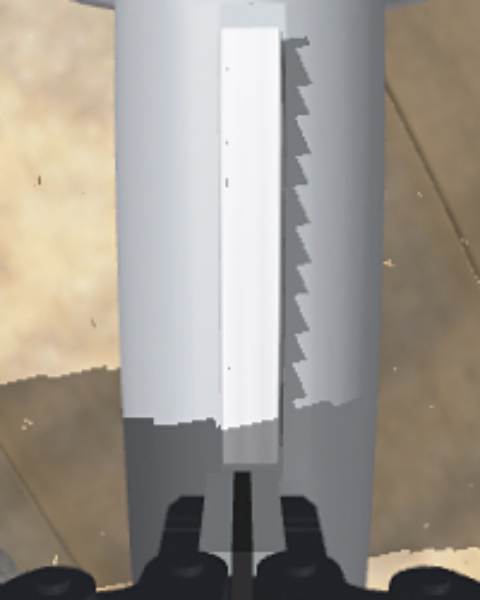

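Run:
```python
from h import *
p,d,c=load('w3')
for nm,v,z in(('tip',471,.126),('keyfar',27,.118),('keynear',464,.118)):
    w=onz(c,180+250/2.4,50+v/2.4-.5,z,1);print(nm,((w[:2]-O)@N*1e3).round(1),((w[:2]-O)@U*1e3).round(1))
```

```text
tip 0.6 -41.5
keyfar 0.5 44.5
keynear 0.6 -43.1
```

```bash
python3 -m inch '[[0.03,-0.17,0.1,0,0,0,1],[0,0,0.1,0,0,0,1],[0,0,0.06,0,0,0,1],[0,0,0.05,0,0,0,1],[0,0,0.04,0,0,0,1],[0,0,0.04,0,0,0,1],[0,0,0.03,0,0,0,1],[0,0,0,0,0,0,1]]'; python3 -c "
from h import *
plan([*st(0,-.045),.112],-12.8)
p,d,c=snap('wrist','w4'); cv2.imwrite('pics/w4c.png',cv2.resize(p[50:300,180:380],None,fx=2.4,fy=2.4))"
```

```text
clock: 4.3
eef_pos: [0.5528, 0.0703, 0.1174]
tool_rot: [0.994, -0.111, 0.0, 0.0]
ft_force: [-1.3, -1.0, 3.7]
grip_width: 0.0004
tool units [-0.01 -0.04  0.21] turn 0.0001 head -12.8
```

View pics/w4c.png

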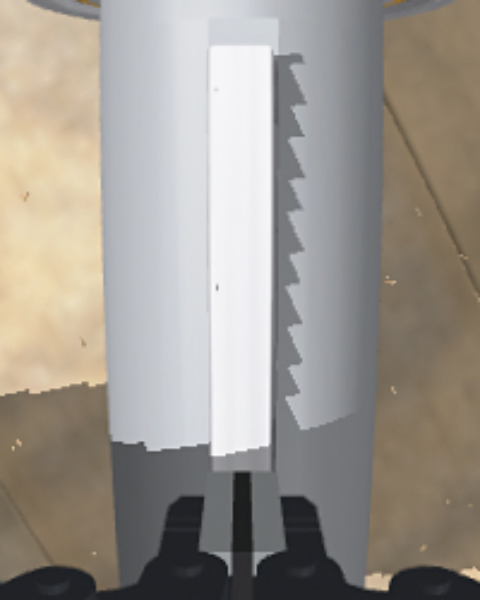

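```bash
python3 -m inch '[[0,0,0.04,0,0,0,1],[0,0,0.04,0,0,0,1],[0,0,0.04,0,0,0,1],[0,0,0.04,0,0,0,1],[0,0,0.04,0,0,0,1],[0,0,0.03,0,0,0,1],[0,0,0.02,0,0,0,1],[0,0,0,0,0,0,1]]'; python3 -c "
from h import *
plan([*st(0,-.045),.112],-12.8)
p,d,c=snap('wrist','w5'); cv2.imwrite('pics/w5c.png',cv2.resize(p[50:300,180:380],None,fx=2.4,fy=2.4))"
```

```text
clock: 5.15
eef_pos: [0.5533, 0.0716, 0.1131]
tool_rot: [0.994, -0.111, 0.001, -0.001]
ft_force: [-6.5, 1.4, 13.9]
grip_width: 0.0005
tool units [-0.02  0.01  0.04] turn 0.0003 head -12.7
```

View pics/w5c.png

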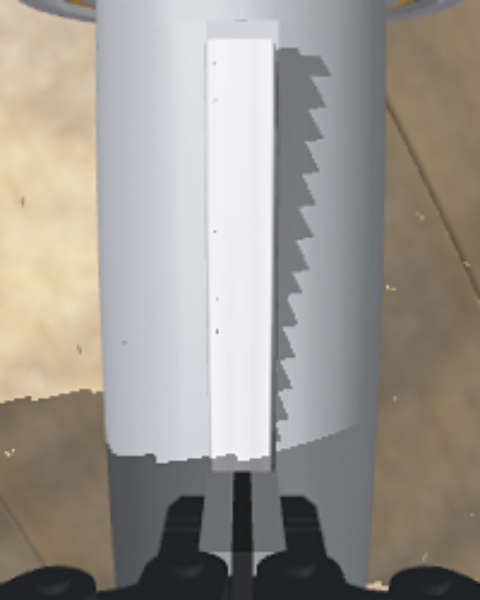

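```bash
python3 -m inch '[[0,0,0.03,0,0,0,1],[0,0,0.03,0,0,0,1],[0,0,0.02,0,0,0,1],[0,0,0.02,0,0,0,1],[0,0,0,0,0,0,1],[0,0,0,0,0,0,1],[0,0,0,0,0,0,1],[0,0,0,0,0,0,1]]'; python3 -c "
from h import *
snap('wrist','w6');p,d,c=snap('side','s6'); cv2.imwrite('pics/s6c.png',cv2.resize(p[205:305,280:430],None,fx=4,fy=4))"
```

```text
clock: 6.0
eef_pos: [0.5535, 0.072, 0.1118]
tool_rot: [0.994, -0.111, 0.002, -0.002]
ft_force: [-7.4, 1.9, 19.9]
grip_width: -0.0001
```

View pics/s6c.png

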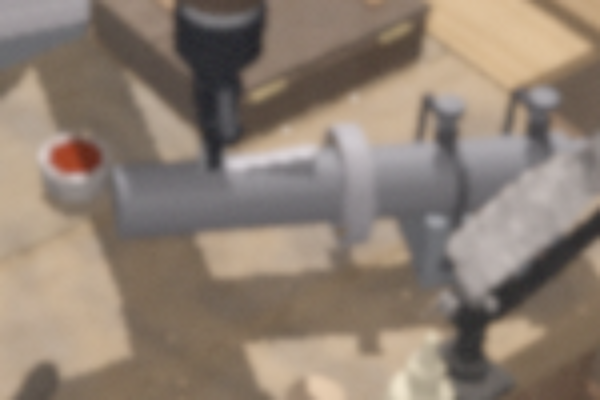

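View pics/w6.png

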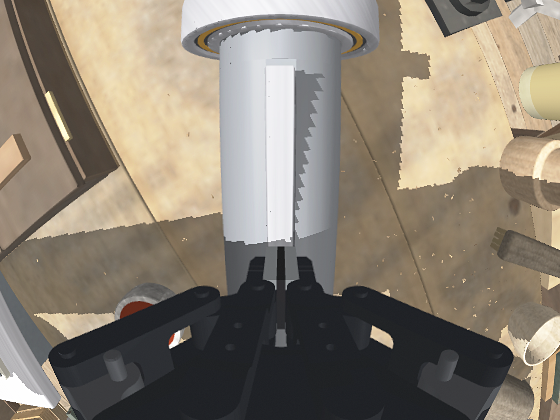

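```bash
python3 -m inch '[[0,0,-0.3,0,0,0,1],[0,0,-0.8,0,0,0,1],[0,0,-0.9,0,0,0,0.3],[0,-0.6,-0.4,0,0,0,0.3],[0,-0.8,0,0,0,0,0.3],[0,-0.8,0,0,0,0,0.3],[0,0,0,0,0,0,0.3],[0,0,0,0,0,0,0.3]]'; python3 -c "
from h import *
plan([*st(0,.034),.115],-12.8)
snap('wrist','w7');p,d,c=snap('side','s7'); cv2.imwrite('pics/s7c.png',cv2.resize(p[205:305,280:430],None,fx=4,fy=4))"
```

```text
clock: 6.9
eef_pos: [0.5648, 0.1241, 0.1674]
tool_rot: [0.994, -0.111, -0.0, 0.0]
ft_force: [0.1, 0.3, 0.8]
grip_width: 0.03
tool units [ 0.  -1.   2.1] turn 0.0003 head -12.7
```

View pics/s7c.png

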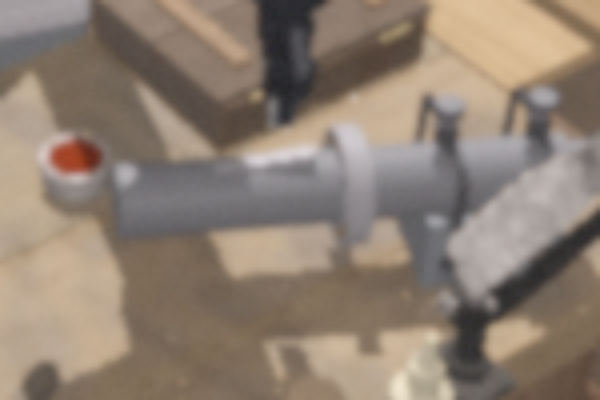

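View pics/w7.png

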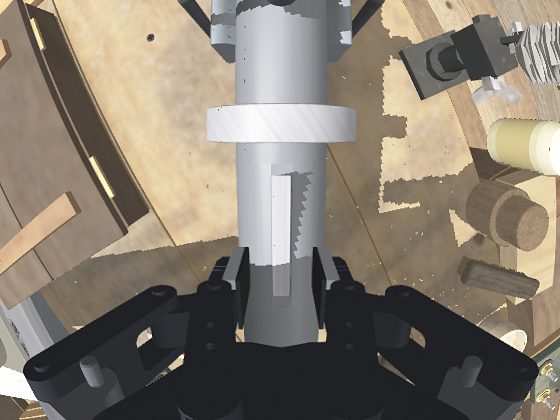

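The key stays cocked. In w7 it runs from about (282,175) at the raised end to (282,295) at the sunk end, with the slot end at row 165.

Run:
```python
from h import *
p,d,c=load('w7'); f=210/np.tan(np.radians(float(c['vfov']))/2); R=c['R'];t=c['t']
print('eef',bot.get_obs()['eef_pos'])
for v in (125,150,170,178,185,200,220,240,260,280,290,300):
  out=[]
  for u in (277,281,285):
    o,r=ray(c,u,v,True); rc=R@r; k=d[v,u]/rc[2]; w=o+r*k
    out.append((((w[:2]-O)@N*1e3).round(1),((w[:2]-O)@U*1e3).round(1),(w[2]*1e3).round(1)))
  print(v,*[tuple(map(float,o)) for o in out])
for v in(104,142): print(v,(onz(c,282,v,.132,1)[:2]-O)@U)
```

```text
eef [0.5646685  0.12338386 0.16759113]
125 (-1.7, 74.1, 132.0) (0.5, 74.1, 132.8) (2.7, 74.1, 131.9)
150 (-1.9, 58.7, 112.2) (0.5, 58.8, 113.7) (2.9, 58.7, 112.4)
170 (-1.9, 46.4, 112.6) (0.5, 46.3, 112.1) (3.0, 46.4, 112.2)
178 (-1.8, 43.4, 124.4) (0.5, 43.4, 124.6) (2.9, 43.4, 124.3)
185 (-1.8, 39.2, 124.0) (0.5, 39.3, 124.4) (2.9, 39.2, 124.2)
200 (-1.8, 29.9, 123.1) (0.5, 29.8, 122.3) (2.9, 29.9, 123.0)
220 (-1.9, 16.7, 120.2) (0.6, 17.1, 121.4) (3.0, 16.7, 120.1)
240 (-1.9, 2.9, 118.3) (0.6, 3.2, 119.0) (3.1, 3.0, 118.5)
260 (-2.0, -11.2, 117.5) (0.6, -11.8, 116.2) (3.2, -11.6, 116.6)
280 (-2.1, -27.3, 114.7) (0.6, -27.6, 114.1) (3.3, -28.0, 113.4)
290 (-2.1, -36.2, 112.8) (0.6, -36.7, 111.9) (3.4, -36.2, 112.8)
300 (-2.2, -45.1, 111.6) (0.6, -44.2, 112.9) (3.5, -45.3, 111.1)
104 0.08561135046972496
142 0.06471069654196163
```

```bash
python3 -c "
from h import *
plan([*st(.0005,.034),.113],-12.8)"; python3 -m inch '[[0.01,-0.5,0.2,0,0,0,0.3],[0,-0.5,0.4,0,0,0,0.3],[0,0,0.5,0,0,0,0.3],[0,0,0.5,0,0,0,0.3],[0,0,0.4,0,0,0,0.3],[0,0,0.18,0,0,0,0.3],[0,0,0,0,0,0,0.3],[0,0,0,0,0,0,0.3]]';python3 -c "
from h import *
plan([*st(.0005,.034),.113],-12.8)"
```

```text
tool units [ 0.02 -1.03  2.18] turn -0.0001 head -12.8
clock: 7.8
eef_pos: [0.571, 0.1482, 0.1138]
tool_rot: [0.994, -0.112, 0.0, -0.0]
ft_force: [-0.7, 0.8, 0.1]
grip_width: 0.0303
tool units [-0.01 -0.    0.03] turn -0.0 head -12.8
```

```bash
python3 -m inch '[[0,0,0.02,0,0,0,1],[0,0,0,0,0,0,1],[0,0,0,0,0,0,1],[0,0,0,0,0,0,1],[0,0,0,0,0,0,1],[0,0,0,0,0,0,1],[0,0,0,0,0,0,1],[0,0,0,0,0,0,1]]';python3 -c "
from h import *
p,d,c=snap('wrist','w8')"
```

```text
clock: 8.6
eef_pos: [0.5706, 0.1487, 0.1137]
tool_rot: [0.994, -0.111, 0.0, -0.0]
ft_force: [-4.8, 1.9, 5.6]
grip_width: 0.01
```

View pics/w8.png

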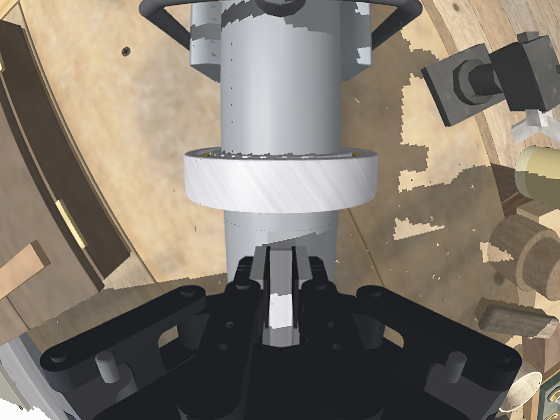

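```bash
python3 -m inch '[[0,0,-0.08,0,0,0,1],[0,0,-0.1,0,0,0,1],[0,0,-0.1,0,0,0,1],[0,0,-0.1,0,0,0,1],[0,0,-0.1,0,0,0,1],[0,0,-0.1,0,0,0,1],[0,0,-0.1,0,0,0,1],[0,0,0,0,0,0,1]]';python3 -c "
from h import *
p,d,c=snap('wrist','w9');p,d,c=snap('side','s9'); cv2.imwrite('pics/s9c.png',cv2.resize(p[205:305,280:430],None,fx=4,fy=4))"
```

```text
clock: 9.45
eef_pos: [0.5702, 0.148, 0.1303]
tool_rot: [0.994, -0.112, -0.0, 0.0]
ft_force: [-1.0, -2.3, -12.9]
grip_width: 0.01
```

View pics/s9c.png

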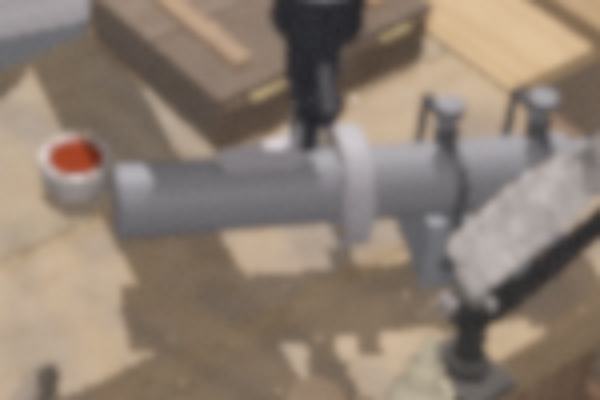

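View pics/w9.png

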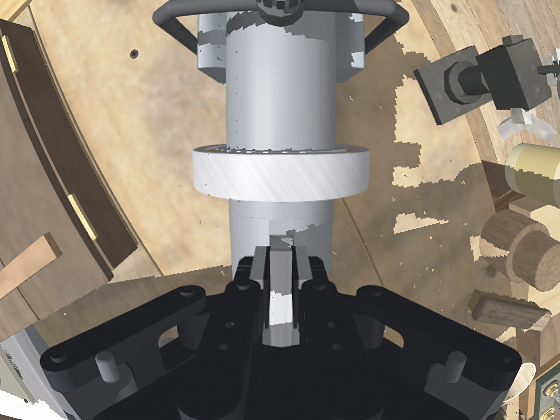

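```bash
python3 -m inch '[[0,0,-0.1,0,0,0,1],[0,0,-0.12,0,0,0,1],[0,0,-0.15,0,0,0,1],[0,0,-0.2,0,0,0,1],[0,0,-0.25,0,0,0,1],[0,0,-0.3,0,0,0,1],[0,0,-0.3,0,0,0,1],[0,0,0,0,0,0,1]]';python3 -c "
from h import *
p,d,c=snap('wrist','w10');p,d,c=snap('side','s10'); cv2.imwrite('pics/s10c.png',cv2.resize(p[205:305,280:430],None,fx=4,fy=4))"
```

```text
clock: 10.35
eef_pos: [0.572, 0.1487, 0.1677]
tool_rot: [0.994, -0.111, 0.002, -0.001]
ft_force: [0.3, -0.4, -1.0]
grip_width: 0.0097
```

View pics/s10c.png

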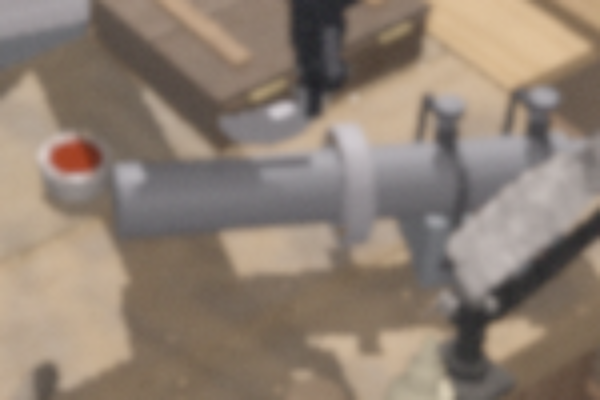

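View pics/w10.png

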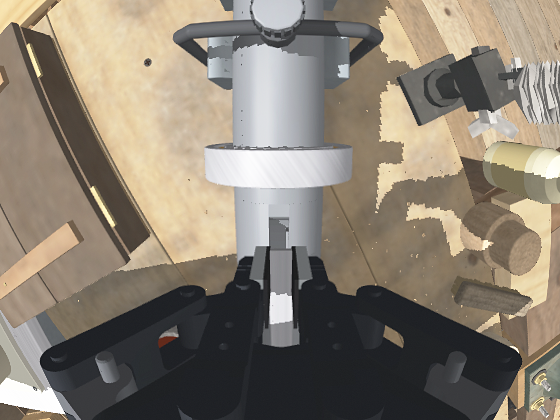

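Run:
```python
from h import *
p,d,c=load('scene0'); P=cloud(d,c)
print('corners z=.024')
for x,y in((570,15),(690,98),(607,182),(490,95)): print(onz(c,160+x/3.6,205+y/3.6,.024).round(4))
r=P[252:280,325:372].reshape(-1,3); r=r[r[:,2]>.03]; print('vise',np.percentile(r,[2,50,98],axis=0).round(3))
p,d,c=load('w7'); 
w=load('s10'); P=cloud(w[1],w[2])
plan([.43,-.21,.2],-12.8)
```

```text
corners z=.024
[ 0.4983 -0.2825  0.024 ]
[ 0.3476 -0.2603  0.024 ]
[ 0.3731 -0.132   0.024 ]
[ 0.5198 -0.1555  0.024 ]
vise [[ 0.222 -0.149  0.032]
 [ 0.323 -0.115  0.054]
 [ 0.37  -0.071  0.075]]
tool units [-2.33 15.23 -1.37] turn 0.0001 head -12.8
```

```bash
python3 -c "
from h import *
plan([.442,-.1745,.13],-12.8)"
```

```text
tool units [-2.17 13.74  1.43] turn 0.0001 head -12.8
```

```bash
python3 -m inch '[[-0.1,0.5,0,0,0,0,1],[-0.15,0.8,0,0,0,0,1],[-0.15,0.95,0,0,0,0,1],[-0.15,0.95,0,0,0,0,1],[-0.15,0.95,0,0,0,0,1],[-0.15,0.95,0,0,0,0,1],[-0.15,0.95,0,0,0,0,1],[-0.15,0.95,0,0,0,0,1]]';python3 -m inch '[[-0.15,0.95,0.1,0,0,0,1],[-0.15,0.95,0.1,0,0,0,1],[-0.15,0.95,0.2,0,0,0,1],[-0.15,0.95,0.2,0,0,0,1],[-0.15,0.95,0.2,0,0,0,1],[-0.15,0.95,0.2,0,0,0,1],[-0.15,0.8,0.2,0,0,0,1],[-0.07,0.2,0.2,0,0,0,1]]'; python3 -c "
from h import *
plan([.442,-.1745,.06],-12.8)
p,d,c=snap('side','s11'); cv2.imwrite('pics/s11c.png',cv2.resize(p[190:300,190:340],None,fx=4,fy=4)); snap('wrist','w11')"
```

```text
clock: 11.25
eef_pos: [0.5025, -0.0174, 0.165]
tool_rot: [0.994, -0.112, -0.001, 0.0]
ft_force: [1.0, -0.8, -0.6]
grip_width: 0.0099
clock: 12.05
eef_pos: [0.4378, -0.1748, 0.1299]
tool_rot: [0.994, -0.113, -0.001, 0.0]
ft_force: [-0.3, 0.4, -0.9]
grip_width: 0.0101
tool units [ 0.17 -0.05  2.8 ] turn -0.0009 head -13.0
```

View pics/s11c.png

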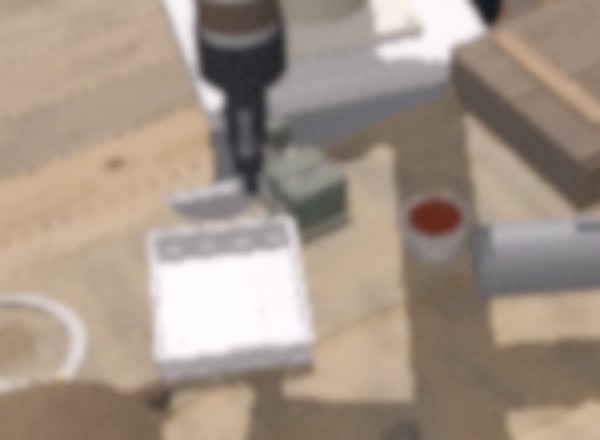

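View pics/w11.png

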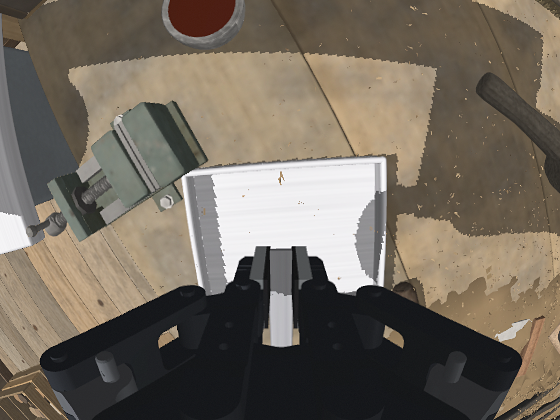

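Run:
```python
from h import *
p,d,c=load('w11')
a=onz(c,187,174,.024,1);b=onz(c,386,158,.024,1);print(a,b,np.linalg.norm(a-b))
x=(b-a)[:2]/np.linalg.norm((b-a)[:2]); ctr=(a+b)[:2]/2+.065*np.array([x[1],-x[0]]);print('tray centre',ctr,np.degrees(np.arctan2(x[1],x[0])))
plan([*(ctr+U*.034),.05],-12.8)
```

```text
[ 0.37122954 -0.13045808  0.024     ] [ 0.52781466 -0.15302646  0.024     ] 0.15820312796967162
tray centre [ 0.44024956 -0.20607749] -8.201476542109141
tool units [ 0.39 -0.11  3.18] turn -0.0006 head -12.9
```

```bash
python3 -m inch '[[0.2,-0.1,0.3,0,0,0,1],[0.19,0,0.5,0,0,0,1],[0,0,0.6,0,0,0,1],[0,0,0.6,0,0,0,1],[0,0,0.5,0,0,0,1],[0,0,0.4,0,0,0,1],[0,0,0.2,0,0,0,1],[0,0,0,0,0,0,1]]';python3 -m inch '[[0,0,0.1,0,0,0,1],[0,0,0.1,0,0,0,1],[0,0,0.1,0,0,0,1],[0,0,0.08,0,0,0,1],[0,0,0.08,0,0,0,1],[0,0,0.08,0,0,0,1],[0,0,0,0,0,0,1],[0,0,0,0,0,0,1]]'; python3 -c "
from h import *
p,d,c=snap('side','s12'); cv2.imwrite('pics/s12c.png',cv2.resize(p[190:300,190:340],None,fx=4,fy=4)); snap('wrist','w12')"
```

```text
clock: 12.95
eef_pos: [0.4493, -0.1722, 0.0521]
tool_rot: [0.994, -0.111, -0.001, -0.0]
ft_force: [-0.0, -0.0, -0.8]
grip_width: 0.0098
clock: 13.75
eef_pos: [0.4497, -0.1728, 0.0395]
tool_rot: [0.994, -0.111, -0.0, -0.0]
ft_force: [0.4, 1.4, -2.2]
grip_width: 0.0099
```

View pics/s12c.png

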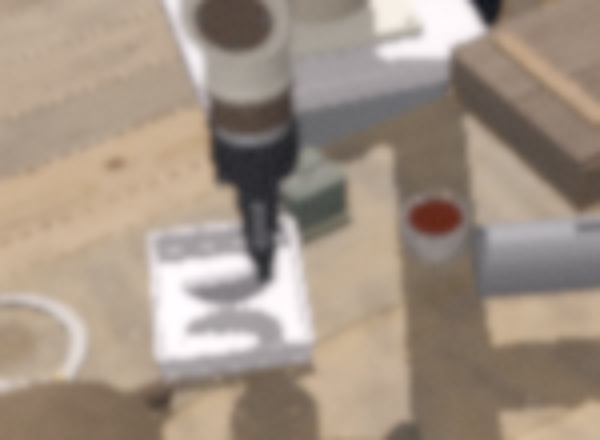

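The key hangs inside the tray walls, still above the floor. I lower it until it touches.

```bash
python3 -m inch '[[0,0,0.08,0,0,0,1],[0,0,0.08,0,0,0,1],[0,0,0.06,0,0,0,1],[0,0,0.06,0,0,0,1],[0,0,0.04,0,0,0,1],[0,0,0.04,0,0,0,1],[0,0,0,0,0,0,1],[0,0,0,0,0,0,1]]'
```

```text
clock: 14.65
eef_pos: [0.45, -0.1723, 0.0315]
tool_rot: [0.994, -0.111, 0.0, -0.0]
ft_force: [-0.7, 3.6, 7.5]
grip_width: 0.0097
```

```bash
python3 -m inch '[[0,0,0,0,0,0,0.3],[0,0,0,0,0,0,0.3],[0,0,0,0,0,0,0.3],[0,0,0,0,0,0,0.3],[0,0,0,0,0,0,0.3],[0,0,0,0,0,0,0.3],[0,0,-0.2,0,0,0,0.2],[0,0,-0.4,0,0,0,0.2]]';python3 -m inch '[[0,0,-0.6,0,0,0,0.2],[0,0,-0.8,0,0,0,0.2],[0,0,-0.8,0,0,0,0.2],[0,-0.4,-0.8,0,0,0,0.2],[0,-0.8,-0.6,0,0,0,0.2],[0,-0.8,0,0,0,0,0.2],[0,-0.4,0,0,0,0,0.2],[0,0,0,0,0,0,0.2]]'; python3 -c "
from h import *
p,d,c=snap('side','s13'); cv2.imwrite('pics/s13c.png',cv2.resize(p[190:300,190:340],None,fx=4,fy=4)); snap('wrist','w13')"
```

```text
clock: 15.45
eef_pos: [0.449, -0.1725, 0.0454]
tool_rot: [0.994, -0.111, -0.001, -0.0]
ft_force: [-0.4, -0.2, -0.5]
grip_width: 0.0339
clock: 16.25
eef_pos: [0.4631, -0.1134, 0.136]
tool_rot: [0.994, -0.11, 0.0, 0.0]
ft_force: [-0.7, -0.4, 0.8]
grip_width: 0.0338
```

View pics/s13c.png

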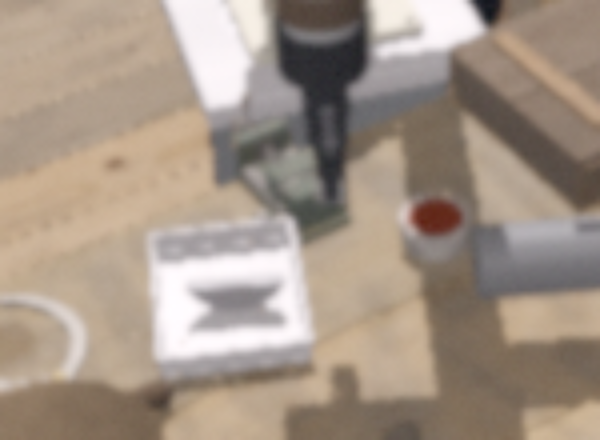

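View pics/w13.png

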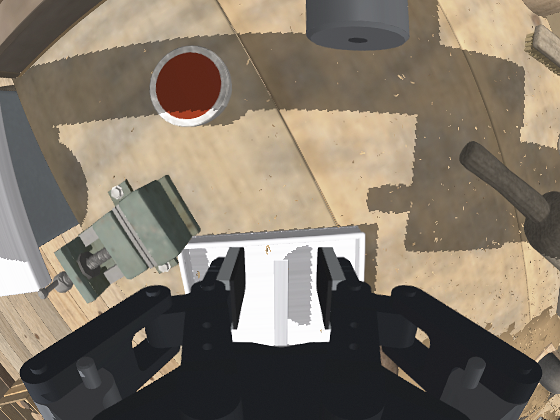

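Run:
```python
from h import *
c=load('w8')[2]; o=-c['R'].T@c['t']; print('cam rel TCP', (o[:2]-[.5706,.1487])@N,(o[:2]-[.5706,.1487])@U,o[2]-.1137)
p,d,c=load('w7')
f=210/np.tan(np.radians(float(c['vfov']))/2);R=c['R']
v,u=np.mgrid[0:420,0:560]; x=u-c['cx'];y=v-c['cy'];r=np.hypot(x,y)+1e-9;th=r/f
for f_ in('w8','w10'):
    p,d,c=load(f_);R=c['R']
    x=u-c['cx'];y=v-c['cy'];r=np.hypot(x,y)+1e-9;th=r/f
    D=np.stack([np.sin(th)*x/r,np.sin(th)*y/r,np.cos(th)],-1); W=(D*(d/np.cos(th))[...,None])@R - R.T@c['t']
    Y=(W[...,:2]-O)@U; X=(W[...,:2]-O)@N; Z=W[...,2]
    m=(d>0)&(np.abs(X)<.06)&(Y>.05)&(Z>.125); 
    for a in np.arange(.05,.26,.01):
        k=m&(Y>a)&(Y<a+.01)
        if k.any(): print(f_,round(a,2),k.sum(),Z[k].max().round(3),X[k].min().round(3),X[k].max().round(3))
plan([*st(0,.104),.20],-12.8)
```

```text
cam rel TCP 0.0004798459515807036 0.06535849991044285 0.14334910567035306
w8 0.05 10662 0.218 -0.019 0.02
w8 0.06 1512 0.134 -0.028 0.028
w8 0.07 3167 0.135 -0.028 0.029
w8 0.08 2222 0.135 -0.028 0.029
w8 0.14 629 0.142 -0.009 0.01
w8 0.15 974 0.137 -0.06 0.06
w10 0.05 10712 0.272 -0.018 0.021
w10 0.06 804 0.134 -0.027 0.028
w10 0.07 1627 0.134 -0.028 0.029
w10 0.08 1106 0.134 -0.027 0.028
w10 0.14 1086 0.168 -0.011 0.012
w10 0.15 3403 0.168 -0.06 0.06
tool units [  1.88 -14.    -2.59] turn 0.0002 head -12.8
```

```bash
python3 -m inch '[[0.12,-0.5,-0.4,0,0,0,1],[0.12,-0.9,-0.4,0,0,0,1],[0.12,-0.95,-0.3,0,0,0,1],[0.12,-0.95,-0.3,0,0,0,1],[0.12,-0.95,-0.3,0,0,0,1],[0.12,-0.95,-0.3,0,0,0,1],[0.12,-0.95,-0.3,0,0,0,1],[0.12,-0.95,-0.3,0,0,0,1]]';python3 -m inch '[[0.12,-0.95,0,0,0,0,1],[0.12,-0.95,0,0,0,0,1],[0.12,-0.95,0,0,0,0,1],[0.12,-0.95,0,0,0,0,1],[0.12,-0.95,0,0,0,0,1],[0.12,-0.95,0,0,0,0,1],[0.12,-0.95,0,0,0,0,1],[0.1,-0.3,0,0,0,0,1]]'; python3 -c "
from h import *
plan([*st(0,.103),.117],-12.8)"
```

```text
clock: 17.15
eef_pos: [0.5262, 0.0546, 0.2014]
tool_rot: [0.994, -0.112, 0.0, -0.0]
ft_force: [-0.9, 0.3, 1.0]
grip_width: -0.0001
clock: 17.95
eef_pos: [0.5875, 0.22, 0.2005]
tool_rot: [0.994, -0.11, -0.0, -0.0]
ft_force: [-0.2, 1.3, -0.5]
grip_width: 0.0001
tool units [-0.04  0.19  3.34] turn 0.0006 head -12.7
```

```bash
python3 -c "
from h import *
o=bot.get_obs()['eef_pos'];print(o,(o[:2]-O)@U,(o[:2]-O)@N)";python3 -m inch '[[-0.04,0.15,0.2,0,0,0,1],[0,0,0.5,0,0,0,1],[0,0,0.6,0,0,0,1],[0,0,0.6,0,0,0,1],[0,0,0.6,0,0,0,1],[0,0,0.4,0,0,0,1],[0,0,0.3,0,0,0,1],[0,0,0.1,0,0,0,1]]'; python3 -c "
from h import *
o=bot.get_obs()['eef_pos'];print(o,(o[:2]-O)@U,(o[:2]-O)@N)
p,d,c=snap('side','s14'); cv2.imwrite('pics/s14c.png',cv2.resize(p[190:300,280:430],None,fx=4,fy=4))"
```

```text
[0.58749946 0.21995075 0.20048145] 0.10757877837831889 0.0008790869539991949
clock: 18.75
eef_pos: [0.5846, 0.2135, 0.117]
tool_rot: [0.994, -0.112, -0.001, 0.0]
ft_force: [0.4, 0.4, -0.7]
grip_width: 0.0
[0.58460042 0.21345945 0.1170348 ] 0.10060651534234888 -0.0005097754929868999
```

View pics/s14c.png

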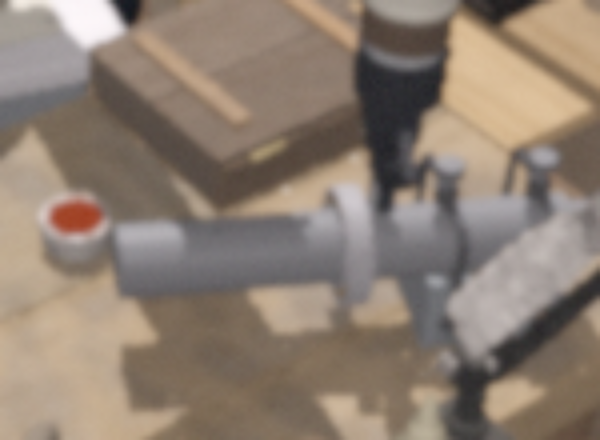

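```bash
python3 -m inch '[[0,0.15,0,0,0,0,1],[0,0.2,0,0,0,0,1],[0,0.3,0,0,0,0,1],[0,0.3,0,0,0,0,1],[0,0.3,0,0,0,0,1],[0,0.3,0,0,0,0,1],[0,0.3,0,0,0,0,1],[0,0.3,0,0,0,0,1]]';python3 -m inch '[[0,0.3,0,0,0,0,1],[0,0.35,0,0,0,0,1],[0,0.35,0,0,0,0,1],[0,0.35,0,0,0,0,1],[0,0.35,0,0,0,0,1],[0,0.35,0,0,0,0,1],[0,0.3,0,0,0,0,1],[0,0.2,0,0,0,0,1]]'; python3 -c "
from h import *
o=bot.get_obs()['eef_pos'];print(o,(o[:2]-O)@U,(o[:2]-O)@N)
p,d,c=snap('side','s15'); cv2.imwrite('pics/s15c.png',cv2.resize(p[190:300,280:430],None,fx=4,fy=4))
p,d,c=snap('wrist','w15')"
```

```text
clock: 19.6
eef_pos: [0.5735, 0.1613, 0.1186]
tool_rot: [0.994, -0.111, 0.0, -0.0]
ft_force: [1.2, 4.1, 1.4]
grip_width: 0.0001
clock: 20.4
eef_pos: [0.559, 0.0988, 0.1179]
tool_rot: [0.994, -0.112, -0.0, 0.0]
ft_force: [2.0, 2.9, 2.4]
grip_width: -0.0001
[0.55896103 0.09880638 0.11792294] -0.01687771969829161 -0.00011079089466055913
```

View pics/s15c.png

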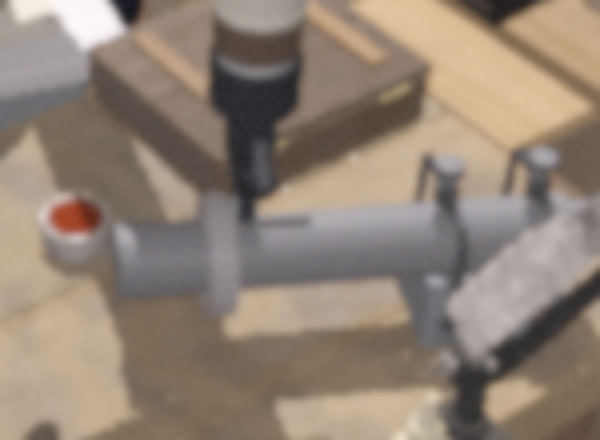

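View pics/w15.png

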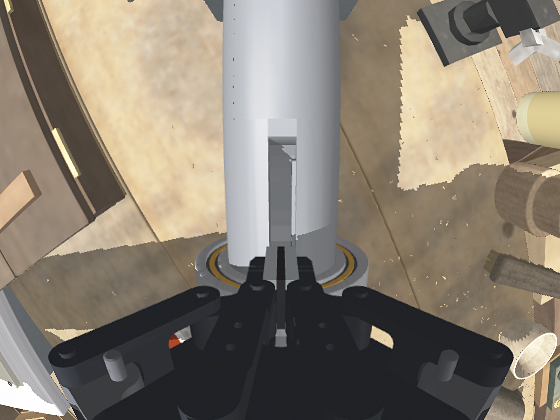

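The bearing has slid with the fingers behind it and is over the slot. I measure where it is.

```bash
cat >> h.py <<'E'
def bearing(d,c):
    P=cloud(d,c); Y=(P[...,:2]-O)@U; X=(P[...,:2]-O)@N; Z=P[...,2]; r=np.hypot(X,Z-.08)
    m=(d>0)&(r>.046)&(r<.055)&(Y>-.15)&(Y<.12)&(Z>.06)&(Z<.133); y=Y[m]; print('bearing y pct',len(y),np.percentile(y,[2,10,50,90,98]).round(4))
    E=(d>0)&(r<.034)&(r>.028)&(Z>.09)&(Y<-.05)&(Y>-.2); print('shaft end',np.percentile(Y[E],[.5,2,5]).round(4))
E
python3 -c "
from h import *
for f in('s14','s15'): p,d,c=load(f);bearing(d,c)
o=bot.get_obs()['eef_pos'];print(o,(o[:2]-O)@U)"
```

```text
bearing y pct 189 [0.062  0.0635 0.0728 0.0828 0.0968]
shaft end [-0.1274 -0.1255 -0.124 ]
bearing y pct 189 [-0.0519 -0.0508 -0.0408 -0.0311 -0.0194]
shaft end [-0.1275 -0.1262 -0.1248]
[0.55820999 0.09822729 0.11752929] -0.017608806583340304
```

```bash
python3 -m inch '[[0,0.2,0,0,0,0,1],[0,0.3,0,0,0,0,1],[0,0.3,0,0,0,0,1],[0,0.3,0,0,0,0,1],[0,0.3,0,0,0,0,1],[0,0.2,0,0,0,0,1],[0,0.12,0,0,0,0,1],[0,0,0,0,0,0,1]]'; python3 -c "
from h import *
o=bot.get_obs()['eef_pos'];print(o,(o[:2]-O)@U,(o[:2]-O)@N)
p,d,c=snap('side','s16');bearing(d,c)"
```

```text
clock: 21.3
eef_pos: [0.5495, 0.0566, 0.1181]
tool_rot: [0.994, -0.112, -0.0, 0.001]
ft_force: [-0.3, 0.4, 0.7]
grip_width: 0.0002
[0.54947292 0.05659415 0.11807101] -0.06014302267141228 -1.1069683665784671e-05
bearing y pct 186 [-0.0953 -0.0943 -0.0841 -0.0741 -0.0602]
shaft end [-0.1269 -0.1262 -0.1251]
```

```bash
python3 -m inch '[[0,-0.3,0,0,0,0,1],[0,-0.4,-0.1,0,0,0,1],[0,-0.2,-0.5,0,0,0,1],[0,0,-0.8,0,0,0,1],[0,0,-0.9,0,0,0,1],[0,0,-0.9,0,0,0,1],[0,0,-0.4,0,0,0,1],[0,0,0,0,0,0,1]]'; python3 -c "
from h import *
p,d,c=snap('side','s17');bearing(d,c); cv2.imwrite('pics/s17c.png',cv2.resize(p[190:310,200:400],None,fx=4,fy=4))
p,d,c=snap('wrist','w17'); p,d,c=snap('scene','sc17');bearing(d,c); cv2.imwrite('pics/sc17c.png',cv2.resize(p[150:350,200:400],None,fx=3,fy=3))"
```

```text
clock: 22.15
eef_pos: [0.556, 0.0805, 0.2099]
tool_rot: [0.994, -0.111, 0.002, -0.0]
ft_force: [-0.8, 0.1, -0.4]
grip_width: -0.0004
bearing y pct 180 [-0.0952 -0.0943 -0.0844 -0.0753 -0.0741]
shaft end [-0.1276 -0.1268 -0.125 ]
bearing y pct 115 [-0.0964 -0.0936 -0.0832 -0.0756 -0.0741]
shaft end [-0.128  -0.1276 -0.1259]
```

View pics/s17c.png

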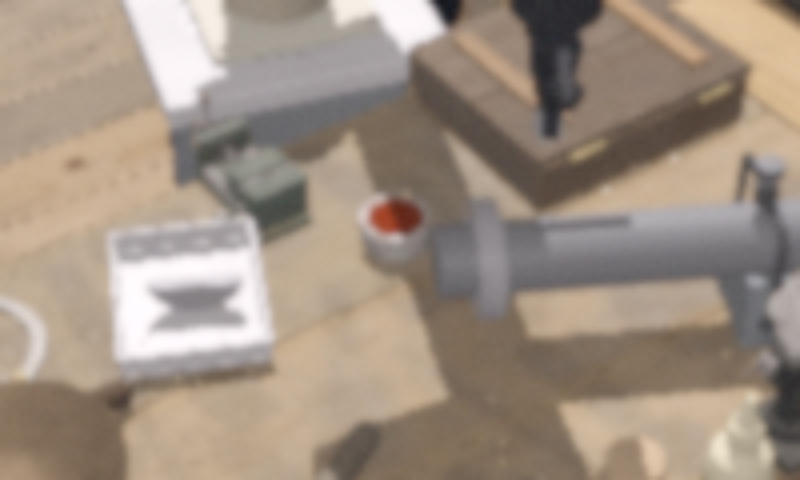

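View pics/sc17c.png

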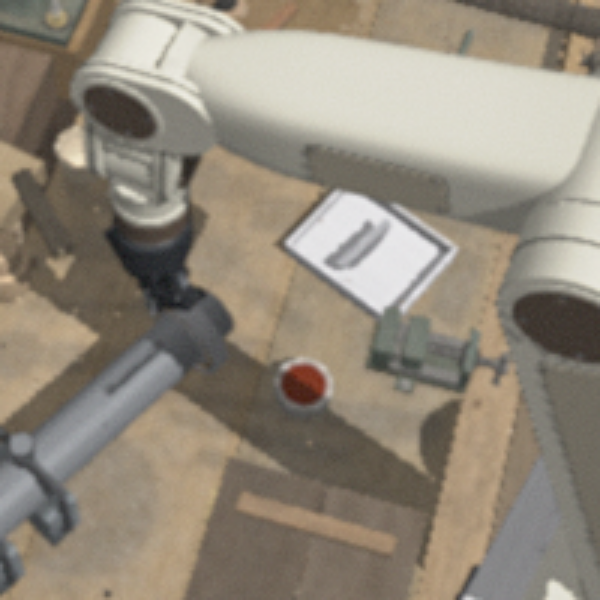

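The key is in the tray and the slot is empty. The bearing's middle is at about y = -84 mm, and the robot touches nothing.

```bash
python3 -c "
from h import *
print(bot.job_done())"
```

```text
the job is handed in; nothing more can be done
None
```

The job is done and handed in at about 22.3 s of the 53 s allowed; no verdict was reported.

- **Key:** I pressed its free-end side down to crown level, with about 20 N at the wrist. The other end stood about 12.5 mm proud and the key stayed cocked by itself. I took it by the raised end, drew it out with about 13 N and set it in the tray. It stands on its curved edge near the tray's middle, and it was still there in the last pictures. If it tips over, it has room to fall inside the tray.
- **Bearing:** I pushed it over the empty slot onto the plain end. Its middle measured about y = -84 mm in both the side and the scene views, a slide of about 0.169 m (0.138 to 0.200 wanted). Its outer face is about 30 mm inside the shaft's end.
- **Tools and tin:** I did not touch them. The tin was in its place in the last pictures; I did not measure the mallet or the try square again.
- **Checks that disagreed:**
  - The first estimate of the slot's position from the scene camera was 2 to 4 mm off the wrist camera's. I used the wrist camera's, and later readings agreed with it.
  - The gripper read 10 mm on the 12 mm key, but the hold was firm.

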